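# Set up the humidity check of the room's climate loggers

## Robot

A 7-joint arm with a two-finger parallel gripper is mounted at the origin on the work surface. World frame = base frame: x ahead of the robot, y to its left, z up, the work surface at z = 0. Lengths are in m, angles in rad, forces in N, time in s.
With the tool pointing down it reaches from about 0.4 to 0.85 m from the base axis. Payload 4.5 kg.
Tool frame: the origin (TCP) lies midway between the tips of the shut fingers; the grasp point (between the pads) lies 19 mm behind it; z points along the fingers, y is the line along which they close (so a half turn about z gives the same grasp; the last joint's range is limited). The gripper opens to 88 mm and grips with 3 to 60 N. Pads are 18 mm wide; open, the fingers measure 123 mm over their backs; the gripper's body (75 mm by 187 mm) begins 45 mm behind the grasp point.
Start: joints at [1.283, 0.689, -0.195, 1.565, 0.157, 0.902, -0.215], TCP at [0.198, -0.593, 0.239] pointing down, gripper open.
Joint ranges: [-3.01, 3.01], [-0.46, 2.08], [-1.47, 1.51], [0.13, 2.56], [-1, 4.14], [0.04, 2.09], [-2.66, 2.66]. Speed limits (rad/s): [2.57, 2.57, 3.14, 3.14, 3.14, 3.14, 3.14].

## Interface

Orientations are given as a unit quaternion [x, y, z, w].
In Python, from plant import sensors, eyes, finish_job gives the robot as it stands.
- The arm moves only by the tool send_rows, never from a script. Its argument "rows" is text: rows parted by semicolons, each of 4 numbers parted by spaces: the shift along the tool's x, y, z normalised to -1 to 1, where 1 is 30 cm, then the turn about the tool's z normalised to -1 to 1, where 1 is 2 pi rad. A call has 1 to 10 rows; each row is the pose to reach, as a shift and turn from the pose commanded when the call began, along the tool's axes at that moment, turning the shorter way round; what a row does not reach only later rows make up. A row lasts 1/12 s, in which the tool goes at most 41.7 mm and 7.16 degrees, less where a joint would pass 70% of its speed; a pose out of reach is approached as far as the arm can. A call with a number of a shift or a turn outside -1 to 1 is refused whole. A call with a gripper value outside its range is refused whole. "jaw" is the closure, from -1 (fully open) to 1 (shut), set as the call begins (left out, the last holds). The fingers move at their own pace and stop on an object; "force" is the grip in N (left out, the last holds). Time passes only in rows, so rows that repeat a pose let the fingers close. It gives the time, the measured TCP pose, the force, the opening and the grip force at its end, in the units of the state.
- sensors.get_state(): the state, without advancing time (a new reading comes with each control period).
- eyes.snapshot(name): name is "side" or "top"; returns (picture, depth): 400x640x3 uint8, red, green, blue; 400x640 float32, m along the optical axis (not along the pixel's ray), 0 where there is no reading.
- eyes.calibration(name): a dict with "fov_y" (degrees; the focal length in pixels is half the picture's height over the tangent of half this angle, whatever the lens; pixels are square), "cx", "cy" (the principal point, pixels), "world_from_camera" (4x4, takes a point from camera to world coordinates). Camera axes: x right, y down, z forward; pixel columns grow to the right and rows downward; lengths in m; the calibration is good to about 2 mm. A picture is of the moment at which its call begins. calibration takes no time and is no camera call.
- finish_job(): hands the job in; it is judged then, once.
The state is a dict: "clock": time; "q": joint angles; "qd": joint speeds; "joint_torque": joint torques, N m; "tool_pos": TCP position; "eef_rot": TCP orientation; "contact_force": force on the tool from outside, world axes, zero at the start; "moment": the same for the moment, N m; "opening": opening from 0.0 (shut) to 1.0 (fully open); "finger_force": force on a finger pad.
Only numpy, scipy, OpenCV 4.12 (cv2) and the standard library are available. Lean on these libraries where they do the work, as an engineer would, in place of code of your own. Each camera call takes 0.05 s, during which the arm holds its last target. There are 200 camera calls.

## Task

Set up the humidity check: turn the humidity controller's dial to 60, and stand every climate logger upright and square in an outline of its own on the shelf, in one row without gaps that starts at the end by the clockwork psychrometer. Last of all, because its fan runs only a few minutes, wind the psychrometer's key clockwise, turn after turn, up to its stop; leave the other things on the bench where they are.

Things in the scene. Friction and masses are not known exactly. Their poses are not given: they have to be found in the camera images.
- logger1: climate logger (2 to 4 are present, all alike): white case 32 mm (x) x 64 mm (y), 8 to 92 mm above its underside, on a grey foot 60 (x) x 70 (y) x 8 mm; sensor nib 14 mm across on top, up to 106 mm; 0.22 kg. Origin under the foot's centre, z up; dark display faces -x. Starts upright on the table before the shelf, display roughly towards the robot
- logger2: climate logger (2 to 4 are present, all alike): white case 32 mm (x) x 64 mm (y), 8 to 92 mm above its underside, on a grey foot 60 (x) x 70 (y) x 8 mm; sensor nib 14 mm across on top, up to 106 mm; 0.22 kg. Origin under the foot's centre, z up; dark display faces -x. Starts upright on the table before the shelf, display roughly towards the robot
- logger3: climate logger (2 to 4 are present, all alike): white case 32 mm (x) x 64 mm (y), 8 to 92 mm above its underside, on a grey foot 60 (x) x 70 (y) x 8 mm; sensor nib 14 mm across on top, up to 106 mm; 0.22 kg. Origin under the foot's centre, z up; dark display faces -x. Starts upright on the table before the shelf, display roughly towards the robot
- logger4: climate logger (2 to 4 are present, all alike): white case 32 mm (x) x 64 mm (y), 8 to 92 mm above its underside, on a grey foot 60 (x) x 70 (y) x 8 mm; sensor nib 14 mm across on top, up to 106 mm; 0.22 kg. Origin under the foot's centre, z up; dark display faces -x. Starts upright on the table before the shelf, display roughly towards the robot
- shelf: low black riser shelf, fixed, board 160 mm deep (x) x 410 mm long (y), its top 60 mm above the table; four white outlines in one row along y. Origin under its centre at table height, x pointing away from the robot, y to the robot's left
- place1 (a point): leftmost place, at the psychrometer's end: a white outline (about 69 x 79 mm) painted on the shelf's top; the point is its centre, on the surface 60 mm above the table; axes as the shelf's. Places are 85 mm apart
- place2 (a point): second place from the left: a white outline (about 69 x 79 mm) painted on the shelf's top; the point is its centre, on the surface 60 mm above the table; axes as the shelf's. Places are 85 mm apart
- place3 (a point): third place from the left: a white outline (about 69 x 79 mm) painted on the shelf's top; the point is its centre, on the surface 60 mm above the table; axes as the shelf's. Places are 85 mm apart
- place4 (a point): rightmost place: a white outline (about 69 x 79 mm) painted on the shelf's top; the point is its centre, on the surface 60 mm above the table; axes as the shelf's. Places are 85 mm apart
- psychrometer: compact clockwork psychrometer (two thermometers in bright tubes below a round fan and spring housing 92 mm across, its top 272 mm above the table) on a fixed stand with a foot 120 mm across, left of the shelf. Origin under the foot's centre, on the key's axis, z up
- key_grip (a point): centre of the flat brass butterfly blade of the winding key, on the key's upright axis, 302 mm above the table; blade 58 mm long, 8 mm thick, from 286 to 318 mm above the table, on a stem 10 mm across. The blade lies along the x axis of this point, which turns with the key
- winding_key (a joint): turn of the winding key (rad), growing clockwise seen from above; the blade's x axis stands at the psychrometer's yaw minus this. Stop (fully wound) at 9.4; starts at 0.3 to 2.8. Takes 0.11 N m at first, 0.18 N m near the stop; the key stays where it is let go, so it can be taken again
- controller: white humidity controller, a fixed low desk console 150 mm (x) x 170 mm (y) x 62 mm high at the right, with a dial on its top. Origin under its centre, x pointing away from the robot at yaw 0
- dial_grip (a point): centre of the black dial's grip bar, on the dial's upright axis, 87 mm above the table; bar 48 mm long (x), 14 mm thick (y), 72 to 98 mm above the table, on a skirt 54 mm across. The white pointer is at the bar's +x end; the point turns with the dial
- dial (a joint): turn of the dial (rad), growing clockwise seen from above, 0 to 4.712 for 0 to 100 on the scale (60 is 2.827). White ticks every 10, long at 0 (left and towards the robot), 50 (away from the robot) and 100; 60 is the first short tick clockwise past 50. The pointer stands at the controller's yaw + 2.356 minus this. Stays where it is left (0.03 N m)
- amber_jar: brown glass jar with a blue lid; does not belong to this job, leave it where it stands. Origin at the centre of its underside
- dropper: small brown dropper bottle; does not belong to this job, leave it where it stands. Origin at the centre of its underside
- spray_bottle: yellow spray bottle; does not belong to this job, leave it where it stands. Origin at the centre of its underside
- petri_dish: clear dish 60 mm across; does not belong to this job, leave it where it stands. Origin at the centre of its underside
- slide_box: blue slide box; does not belong to this job, leave it where it stands. Origin at the centre of its underside
- hex_driver: screwdriver with a red handle, 160 mm; does not belong to this job, leave it where it stands. Origin at the centre of its underside
- wipes: green box of paper wipes; does not belong to this job, leave it where it stands. Origin at the centre of its underside
Not all that is in view belongs to the job. Leave any purple look-alike of the logger1 alone. What is shaped like the logger4 but green is not meant.

How it is judged:
By the outcome, as a careful person would: the job done as asked, in the order asked, and still so for the second after the job is handed in, with the robot touching nothing.
Of logger1, logger2, logger3, logger4 only 2 to 4 are there at a start; the rules pass over those that are not, and their reading is None.
At some moment in a run one of logger1, logger2, logger3, logger4 may be knocked a few centimetres aside while the robot is not near it.
It also fails if it takes over 210 s, if anything falls off the work surface, if the arm or the gripper's body presses on something with over 40 N, if the wrist force passes 120 N, or if a joint passes its speed limit or range.

## Working session

There is one attempt and no reset: what is moved stays moved. The work goes in short steps, Python scripts to look and compute and a tool call to move; the robot and the scene stay as the last step left them, time stands still between calls to the robot, and variables do not carry over. Pictures are saved under pics/ and viewed, at most 14 in all, crops included, and the job is handed in when it is done.

Besides the shell and the picture viewer there is one more tool, called by a JSON object that holds its "op" and its "data". send_rows: Moves the arm, as the interface text tells. Scaled input: -1 to 1 covers 30 cm each way for a shift and 2 pi rad each way for a turn. Its arguments: {"type":"object","properties":{"rows":{"type":"string"},"jaw":{"type":"number"},"force":{"type":"number"}},"required":["rows"]}

```bash
mkdir -p pics; ls
cat > h.py <<'E'
import numpy as np, cv2
from plant import sensors, eyes, finish_job
def snap(n):
    p,d=eyes.snapshot(n); c=eyes.calibration(n); np.savez(f'/tmp/{n}.npz',p=p,d=d); return p,d,c
def world(n,d,c):
    h,w=d.shape; f=h/2/np.tan(np.radians(c['fov_y'])/2)
    v,u=np.mgrid[:h,:w]; P=np.stack([(u-c['cx'])/f*d,(v-c['cy'])/f*d,d],-1)
    T=np.array(c['world_from_camera']); return P@T[:3,:3].T+T[:3,3]
def save(p,name,box=None,s=1):
    if box: p=p[box[1]:box[3],box[0]:box[2]]
    cv2.imwrite(f'pics/{name}.png',cv2.resize(p[:,:,::-1],None,fx=s,fy=s,interpolation=cv2.INTER_CUBIC))
E
python3 - <<'E'
from h import *
for n in('top','side'):
    p,d,c=snap(n); save(p,n+'0',s=1.25); print(n,c)
    W=world(n,d,c); np.save(f'/tmp/{n}W.npy',W)
print(sensors.get_state())
E
```

```text
pics
top {'fov_y': 48.688501609954635, 'cx': 316.20296440848097, 'cy': 203.15047245006764, 'world_from_camera': array([[-0.02478291, -0.99728341,  0.06936569,  0.46859127],
       [-0.99931296,  0.0266265 ,  0.02578053, -0.02197093],
       [-0.02755746, -0.06867912, -0.99725812,  1.36301813],
       [ 0.        ,  0.        ,  0.        ,  1.        ]])}
side {'fov_y': 43.145704669011074, 'cx': 314.5182954260471, 'cy': 198.6469675872398, 'world_from_camera': array([[-0.9788436 , -0.15145429,  0.13757475,  0.37597589],
       [-0.2044914 ,  0.74701152, -0.63257968,  0.85666429],
       [-0.00696302, -0.64732942, -0.76217855,  1.2258834 ],
       [ 0.        ,  0.        ,  0.        ,  1.        ]])}
{'clock': 0.1, 'q': array([ 1.28279997,  0.68986221, -0.19454949,  1.56619104,  0.15730871,
        0.90248145, -0.21510405]), 'qd': array([-0.00073117, -0.00220997,  0.00053768, -0.00167057,  0.00027406,
        0.00045067,  0.00018656]), 'joint_torque': array([-1.80892101e-03, -5.28497207e+01, -1.27093915e+00, -1.53836471e+01,
       -5.25173976e-02,  2.02609241e-03,  5.95836877e-05]), 'tool_pos': array([ 0.19747499, -0.59242067,  0.23802768]), 'eef_rot': array([ 9.87075935e-01,  1.60251359e-01, -1.73560193e-04, -7.54871295e-04]), 'contact_force': array([-0.03222399,  0.01738329,  0.63038052]), 'moment': array([-0.01439241,  0.01158609,  0.01876143]), 'finger_force': 0.0, 'opening': 1.001889248226115}
```

View pics/top0.png

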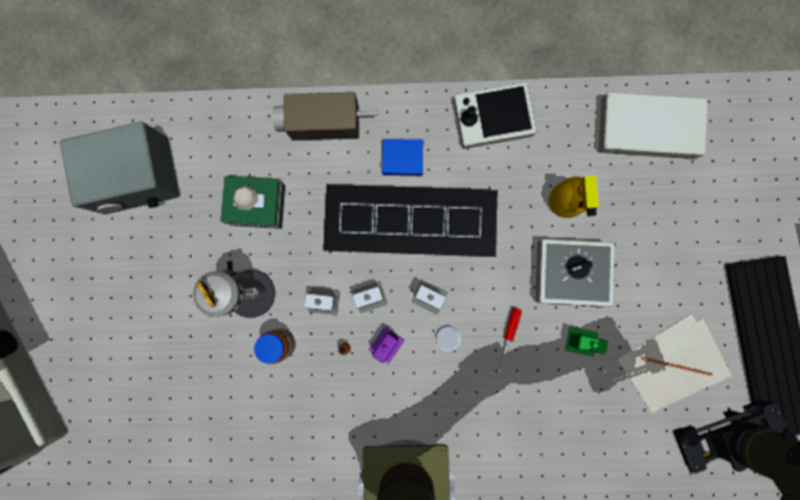

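View pics/side0.png

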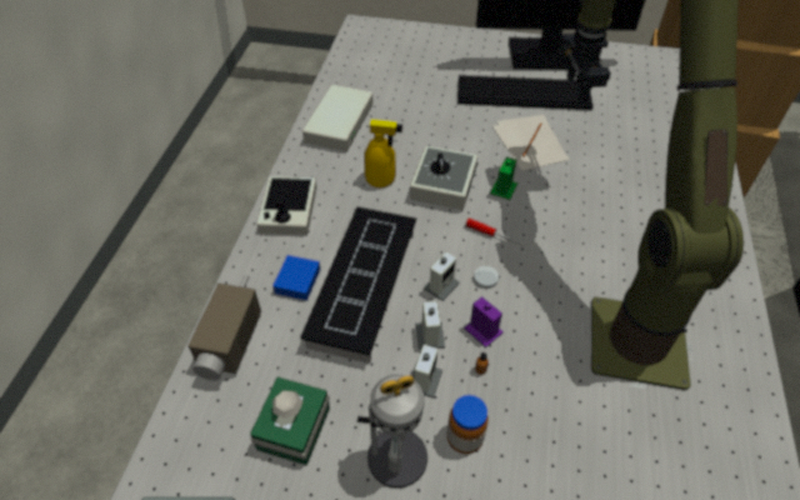

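The top view (1.25x) shows three white loggers at (320,300), (368,297) and (430,295). The look-alikes are the purple one at (387,345) and the green one at (586,342), which I leave alone. The shelf outlines run from (356,218) to (465,222), the dial is at (577,267), and the brass key is at (206,293) on the housing. Next I'll measure these and check them in a close crop.

```bash
cat > meas.py <<'E'
from h import *
def rect(P):
    r=cv2.minAreaRect(P[:,:2].astype(np.float32)*1000); b=cv2.boxPoints(r)
    e=b[1]-b[0],b[2]-b[1]; L=max(e,key=np.linalg.norm)
    return np.round(r[0],1),np.round(sorted(r[1]),1),round(float(np.degrees(np.arctan2(L[1],L[0])))%180,1)
def loggers(W,p,zlo,zhi):
    m=((W[...,2]>zlo)&(W[...,2]<zhi)&(p.min(-1)>90)&(W[...,0]>.3)&(W[...,0]<.8)&(abs(W[...,1]-.05)<.27)).astype(np.uint8)
    n,l,s,c=cv2.connectedComponentsWithStats(m)
    for i in range(1,n):
        if s[i,4]>40:
            P=W[l==i]; print('white',s[i,:5],rect(P),'z',np.median(P[:,2]).round(4),'ctr',P.mean(0).round(4))
E
python3 - <<'E'
from meas import *
z=np.load('/tmp/top.npz');p,d=z['p'],z['d'];W=np.load('/tmp/topW.npy')
loggers(W,p,.08,.1)
X,Y,Z=W[...,0],W[...,1],W[...,2]
def cr(x0,y0,x1,y1,zl,zh,name):
    m=np.zeros(Z.shape,bool);m[y0:y1,x0:x1]=1;m&=(Z>zl)&(Z<zh)
    P=W[m];print(name,len(P),rect(P),np.median(P[:,2]).round(4),'mean',P.mean(0).round(4));return P
cr(250,140,405,210,.05,.07,'shelf')
cr(425,180,500,250,.055,.07,'controller')
cr(425,180,500,250,.085,.105,'dialbar')
cr(140,205,240,265,.295,.33,'key')
P=cr(140,205,240,265,.255,.28,'housing')
cr(140,205,240,265,-.01,.02,'f')
# table
print('table',np.median(Z[300:320,60:500]))
# white outline pixels
m=np.zeros(Z.shape,bool);m[150:205,262:396]=1;m&=(p.min(-1)>110)
P=W[m];print('outl',rect(P),np.median(P[:,2]))
a=cv2.resize(p[185:245,425:500],None,fx=8,fy=8,interpolation=cv2.INTER_CUBIC)
b=cv2.resize(p[200:300,235:375],None,fx=4.8,fy=4.8,interpolation=cv2.INTER_CUBIC)
b=b[:480]; b=cv2.resize(b,(672,480))[:, :560]; 
c=np.hstack([a[:480,:600],b])
cv2.imwrite('pics/c1.png',cv2.resize(c[:,:,::-1],(800,int(800*c.shape[0]/c.shape[1]))))
E
```

```text
white [333 229  24  19 234] (array([455. , -67.3]), array([32.2, 63.1]), 61.9) z 0.0906 ctr [ 0.4555 -0.0672  0.0906]
white [283 230  23  17 231] (array([458.8,  77.6]), array([31.9, 63.6]), 107.1) z 0.0909 ctr [0.4589 0.0773 0.091 ]
white [244 235  23  13 227] (array([451. , 190.7]), array([32.4, 64.7]), 82.3) z 0.0913 ctr [0.4513 0.1899 0.091 ]
shelf 7358 (array([639.1, -25.4]), array([160.9, 410.1]), 86.3) 0.0595 mean [ 0.638  -0.0263  0.0594]
controller 2734 (array([ 504.7, -412.2]), array([149.7, 172. ]), 85.6) 0.0618 mean [ 0.5034 -0.4108  0.0618]
dialbar 90 (array([ 516.4, -412.4]), array([13.9, 48.4]), 104.9) 0.0977 mean [ 0.5166 -0.4121  0.0972]
key 133 (array([474.9, 371.4]), array([ 9.1, 55.9]), 30.4) 0.312 mean [0.4755 0.3703 0.3107]
housing 827 (array([476.1, 371.4]), array([88. , 89.2]), 88.5) 0.2665 mean [0.4748 0.3656 0.2655]
f 4536 (array([477.2, 410.2]), array([183.8, 315.1]), 88.7) 0.0004 mean [0.4754 0.3978 0.0019]
table -0.00042316951895671195
outl (array([587.6, -34.6]), array([232.7, 433.6]), 97.5) 0.00010559278857535936
```

View pics/c1.png

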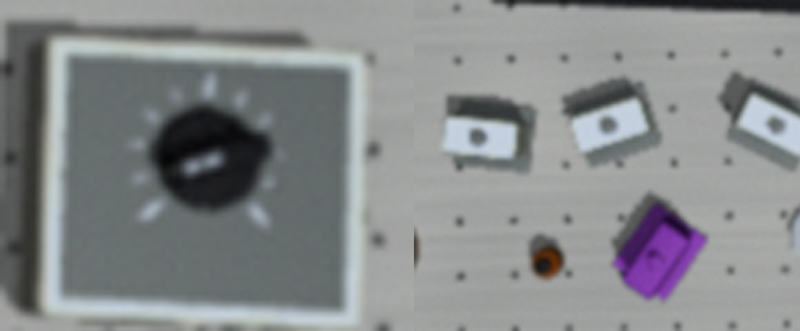

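Sizes and heights match the descriptions: case tops 32x64 at 91 mm, shelf 160x410, dial bar 14x48 at 98 mm, blade about 58 at 312 mm. In the crop, the dial's white mark lies on the bar's left half. Next I check the case offset on the foot, the outline centres and the pointer end.

```bash
cat >> meas.py <<'E'
def foot(W,cx,cy,deg):
    t=np.radians(deg);Q=(W-[cx,cy,0])
    a=Q[...,0]*np.cos(t)+Q[...,1]*np.sin(t);b=-Q[...,0]*np.sin(t)+Q[...,1]*np.cos(t)
    return a,b
E
python3 - <<'E'
from meas import *
z=np.load('/tmp/top.npz');p,d=z['p'],z['d'];W=np.load('/tmp/topW.npy');Z=W[...,2]
for c in((.455,-.0673,-28.1),(.4588,.0776,17.1),(.451,.1907,-7.7)):
    for n in('top','side'):
        V=np.load(f'/tmp/{n}W.npy');a,b=foot(V,*c)
        m=(V[...,2]>.0055)&(V[...,2]<.012)&(abs(a)<.06)&(abs(b)<.05)
        print(n,m.sum(),'x',np.percentile(a[m],[1,5,95,99]).round(4),'y',np.percentile(b[m],[1,5,95,99]).round(4))
a,b=foot(W,.6391,-.0254,-3.7)
m=(abs(a)<.07)&(abs(b)<.195)&(abs(Z-.06)<.008)&(p.min(-1)>100)
print('outline',m.sum(),np.percentile(a[m],[1,5,95,99]).round(4),np.percentile(b[m],[1,5,95,99]).round(4),rect(W[m]))
# pointer: bright pixels on bar
a,b=foot(W,.5164,-.4124,104.9)
m=(abs(a)<.03)&(abs(b)<.012)&(Z>.085)
for s in np.arange(-.024,.024,.006):
    k=m&(a>=s)&(a<s+.006); print(round(s,3),p[k].max(-1).mean().round() if k.any() else None,end=' | ')
# ticks
a,b=foot(W,.5164,-.4124,0);r=np.hypot(a,b);k=(r>.028)&(r<.045)&(abs(Z-.062)<.006)&(p.min(-1)>150)
n,l,s,c=cv2.connectedComponentsWithStats(k.astype(np.uint8))
print()
for i in range(1,n):print(s[i,4],np.degrees(np.arctan2(b[l==i].mean(),a[l==i].mean())).round(1),r[l==i].max().round(3))
for n in('side',):
    q=np.load('/tmp/side.npz')['p'];save(q,'c2',(325,110,385,165),10)
E
```

```text
top 157 x [-0.0433 -0.0286  0.03    0.0448] y [-0.034  -0.0295  0.0333  0.0347]
side 103 x [-0.0277 -0.0258  0.0315  0.0396] y [-0.0339 -0.0276  0.0377  0.0392]
top 144 x [-0.0566 -0.0291  0.0298  0.0549] y [-0.0413 -0.0334  0.0333  0.0403]
side 136 x [-0.0324 -0.024   0.0344  0.0537] y [-0.0387 -0.0303  0.0332  0.0349]
top 159 x [-0.058  -0.0282  0.0292  0.0444] y [-0.0486 -0.0343  0.0312  0.038 ]
side 120 x [-0.0264 -0.0254  0.0309  0.0327] y [-0.0321 -0.0264  0.035   0.0369]
outline 123 [-0.0352 -0.0347  0.0343  0.0348] [-0.1663 -0.1434  0.1653  0.1667] (array([638.9, -25.2]), array([ 70.9, 333.5]), 86.1)
-0.024 53.0 | -0.018 29.0 | -0.012 27.0 | -0.006 31.0 | -0.0 73.0 | 0.006 78.0 | 0.012 88.0 | 0.018 57.0 | 
4 130.3 0.041
2 -137.7 0.041
```

View pics/c2.png

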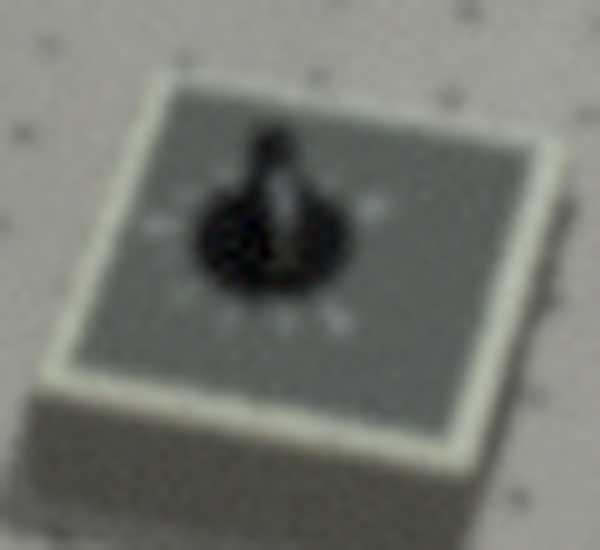

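The feet are centred under the cases and the outlines are centred on the shelf. Both views put the pointer at the bar's left end, at yaw 104.9°, which reads about 9.5. I'll write a move helper and check clearances around the dial.

```bash
cat > go.py <<'E'
import sys
from h import *
from scipy.spatial.transform import Rotation as R
# usage: go.py x y z yawdeg -> numbers of a row to reach it from the present pose
s=sensors.get_state(); r=R.from_quat(s['eef_rot']); M=r.as_matrix(); yaw=np.degrees(np.arctan2(M[1,0],M[0,0]))
print('t',round(s['clock'],2),'pos',s['tool_pos'].round(4),'yaw',yaw.round(2),'q7',s['q'][6].round(2),'q',s['q'].round(2),'open',round(s['opening'],3),'F',s['contact_force'].round(1),'M',s['moment'].round(2))
a=[float(x) for x in sys.argv[1:]]
for i in range(0,len(a),4):
    x,y,z,w=a[i:i+4]; d=M.T@(np.array([x,y,z])-s['tool_pos']); t=-((w-yaw+180)%360-180)
    print('row',(d/.3).round(4),round(t/360,4),'| rows need',round(np.linalg.norm(d)/.0417,1),round(abs(t)/7.16,1))
E
python3 go.py .5164 -.4124 .20 104.9 .5164 -.4124 .077 104.9
python3 - <<'E'
from meas import *
for n in('top','side'):
    W=np.load(f'/tmp/{n}W.npy');r=np.hypot(W[...,0]-.5164,W[...,1]+.4124)
    m=(W[...,2]>.115)&(r<.2)
    if m.any():
        i=np.argsort(r[m]);print(n,m.sum(),r[m].min(),W[m][i[:200:40]].round(3),W[m].max(0))
    k=(W[...,2]>.15)&(W[...,0]>.4)&(W[...,1]<.5)&(W[...,1]>-.6);print(W[k].min(0),W[k].max(0))
E
```

```text
t 0.1 pos [ 0.1975 -0.5924  0.238 ] yaw 18.44 q7 -0.22 q [ 1.28  0.69 -0.19  1.57  0.16  0.9  -0.22] open 1.002 F [-0.   0.   0.6] M [-0.01  0.01  0.02]
row [ 1.1983 -0.2327  0.127 ] -0.2402 | rows need 8.8 12.1
row [ 1.1984 -0.2321  0.537 ] -0.2402 | rows need 9.6 12.1
top 609 0.1052745017874547 [[ 0.622 -0.414  0.19 ]
 [ 0.633 -0.403  0.185]
 [ 0.642 -0.4    0.196]
 [ 0.65  -0.414  0.194]
 [ 0.656 -0.413  0.192]] [ 0.71432065 -0.37661605  0.20197087]
[ 0.42936464 -0.42304141  0.15032301] [0.7042781  0.41580445 1.36301813]
side 533 0.10918993781842178 [[ 0.625 -0.402  0.193]
 [ 0.641 -0.402  0.198]
 [ 0.652 -0.404  0.162]
 [ 0.658 -0.401  0.172]
 [ 0.663 -0.408  0.153]] [ 0.71551092 -0.37433948  0.20186347]
[ 0.43280363 -0.59989815  0.1501395 ] [1.86485315 0.41890195 0.32012717]
```

Turning with the closing axis towards the spray bottle leaves only about 4 mm to the gripper body. So I'll do the dial in two strokes: grip the bar along its length for the first 70°, then across it for the rest.

{"op": "send_rows", "data": {"rows": "0.6 -0.116 0 0.0098;0.6 -0.116 0 0.0098;0.6 -0.116 0 0.0098;0.6 -0.116 0 0.0098;0.6 -0.116 0 0.0098", "jaw": -1, "force": 20}}

```text
clock: 0.52
tool_pos: [0.3645, -0.4978, 0.2385]
eef_rot: [0.991, 0.134, 0.002, -0.001]
contact_force: [2.0, 0.6, 0.4]
opening: 0.994
finger_force: 0.0
```

```bash
python3 go.py .5164 -.4124 .16 14.9 .5164 -.4124 .077 14.9
```

```text
t 0.52 pos [ 0.3645 -0.4978  0.2385] yaw 15.39 q7 -0.55 q [ 0.96  0.68 -0.16  1.59  0.13  0.88 -0.55] open 0.994 F [2.  0.6 0.4] M [ 0.08 -0.06 -0.01]
row [ 0.5623 -0.1394  0.2649] 0.0014 | rows need 4.6 0.1
row [ 0.5608 -0.1387  0.5415] 0.0014 | rows need 5.7 0.1
```

{"op": "send_rows", "data": {"rows": "0 0 0 0;0 0 0 0;0 0 0 0"}}

```text
clock: 0.77
tool_pos: [0.3555, -0.5039, 0.2384]
eef_rot: [0.992, 0.129, -0.001, 0.0]
contact_force: [-0.7, -0.4, -0.1]
opening: 0.997
finger_force: 0.0
```

```bash
python3 go.py .5164 -.4124 .12 14.9 .5164 -.4124 .077 14.9
```

```text
t 0.77 pos [ 0.3555 -0.5039  0.2384] yaw 14.8 q7 -0.55 q [ 0.97  0.68 -0.16  1.59  0.13  0.88 -0.55] open 0.997 F [-0.7 -0.4 -0.1] M [0.   0.   0.02]
row [ 0.5972 -0.158   0.3934] -0.0003 | rows need 5.3 0.0
row [ 0.5975 -0.158   0.5367] -0.0003 | rows need 5.9 0.0
```

{"op": "send_rows", "data": {"rows": "0.13 -0.035 0 0;0.25 -0.067 0 0;0.37 -0.098 0.05 0;0.48 -0.128 0.15 0;0.56 -0.15 0.25 0;0.597 -0.158 0.35 0;0.597 -0.158 0.393 0;0.597 -0.158 0.393 0;0.597 -0.158 0.393 0;0.597 -0.158 0.393 0"}}

```text
clock: 1.6
tool_pos: [0.5168, -0.4145, 0.1227]
eef_rot: [0.992, 0.128, 0.0, 0.002]
contact_force: [-0.8, -0.9, 0.3]
opening: 0.998
finger_force: 0.0
```

```bash
python3 go.py .5164 -.4124 .077 14.9;  python3 - <<'E'
from meas import *
p,d,c=snap('top');W=world('top',d,c);save(p,'d1',(405,165,525,255),6)
E
```

```text
t 1.6 pos [ 0.5168 -0.4145  0.1227] yaw 14.67 q7 -0.83 q [ 0.67  0.88 -0.12  1.54  0.14  0.73 -0.83] open 0.998 F [-0.8 -0.9  0.3] M [-0.02  0.05 -0.05]
row [ 0.0004 -0.0076  0.1523] -0.0006 | rows need 1.1 0.0
```

View pics/d1.png

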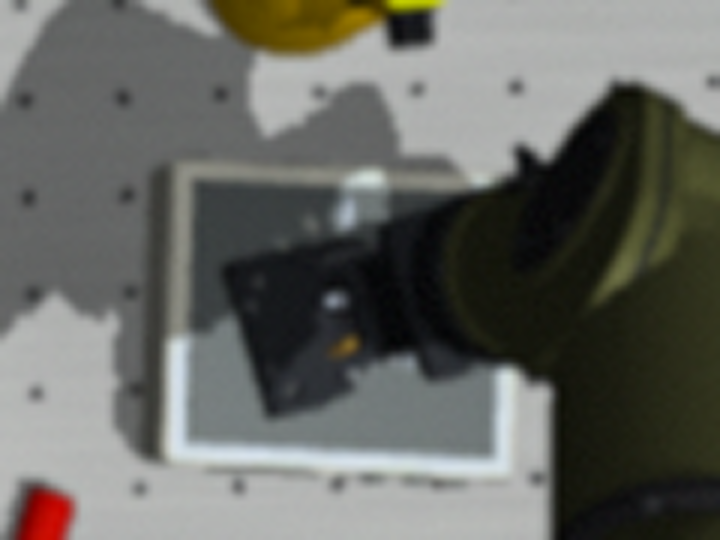

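The picture shows the gripper body lying along y over the console. The bottle, at the top (410,20), is well clear. Descend and close.

{"op": "send_rows", "data": {"rows": "0 -0.007 0.07 0;0 -0.007 0.13 0;0 -0.007 0.152 0;0 -0.007 0.152 0;0 -0.007 0.152 0"}}

```text
clock: 2.07
tool_pos: [0.5178, -0.4102, 0.0764]
eef_rot: [0.992, 0.129, 0.0, 0.001]
contact_force: [-0.2, 0.2, 1.7]
opening: 0.998
finger_force: 0.0
```

{"op": "send_rows", "data": {"rows": "0 0 0 0;0 0 0 0;0 0 0 0;0 0 0 0;0 0 0 0;0 0 0 0;0 0 0 0;0 0 0 0", "jaw": 1, "force": 15}}

```text
clock: 2.73
tool_pos: [0.5192, -0.4141, 0.0758]
eef_rot: [0.992, 0.129, 0.002, 0.004]
contact_force: [4.1, -8.5, -5.7]
opening: 0.542
finger_force: 15.0
```

```bash
python3 go.py .5164 -.4124 .077 -55
```

```text
t 2.73 pos [ 0.5192 -0.4141  0.0758] yaw 14.8 q7 -0.84 q [ 0.66  0.94 -0.11  1.56  0.15  0.64 -0.84] open 0.542 F [ 4.1 -8.5 -5.7] M [-1.61 -0.66  0.06]
row [-0.0077 -0.0078 -0.0039] 0.1939 | rows need 0.1 9.7
```

{"op": "send_rows", "data": {"rows": "0 0.012 0 0.0195;0 0.012 0 0.039;0 0.012 0 0.0585;0 0.012 0 0.078;0 0.012 0 0.0975;0 0.012 0 0.117;0 0.012 0 0.1365;0 0.012 0 0.156;0 0.012 0 0.1755;0 0.012 0 0.194"}}

```text
clock: 3.57
tool_pos: [0.5193, -0.4143, 0.0758]
eef_rot: [0.886, -0.464, 0.002, 0.001]
contact_force: [0.1, -2.5, 0.1]
opening: 0.542
finger_force: 15.0
```

{"op": "send_rows", "data": {"rows": "0 0 0 0;0 0 0 0;0 0 0 0"}}

```text
clock: 3.82
tool_pos: [0.5193, -0.4143, 0.0758]
eef_rot: [0.888, -0.46, 0.002, 0.001]
contact_force: [1.2, -5.0, -0.4]
opening: 0.545
finger_force: 15.0
```

{"op": "send_rows", "data": {"rows": "0 0 0 0;0 0 0 0;0 0 0 0;0 0 -0.1 0;0 0 -0.2 0;0 0 -0.2 0;0 0 -0.2 0", "jaw": -1}}

```text
clock: 4.4
tool_pos: [0.5195, -0.4125, 0.1368]
eef_rot: [0.888, -0.461, 0.001, -0.0]
contact_force: [0.1, 0.8, -0.6]
opening: 1.0
finger_force: 0.0
```

```bash
python3 go.py .517 -.4135 .13 35 .517 -.4135 .077 35
```

```text
t 4.4 pos [ 0.5195 -0.4125  0.1368] yaw -54.87 q7 -1.7 q [ 0.48  0.87  0.23  1.54 -0.26  0.75 -1.7 ] open 1.0 F [ 0.1  0.8 -0.6] M [ 0.21 -0.04 -0.02]
row [-0.0023  0.0088  0.0227] -0.2496 | rows need 0.2 12.6
row [-0.0027  0.0091  0.1993] -0.2496 | rows need 1.4 12.6
```

{"op": "send_rows", "data": {"rows": "0 0.006 0 -0.0195;0 0.006 0 -0.039;0 0.006 0 -0.0585;0 0.006 0 -0.078;0 0.006 0 -0.0975;0 0.006 0 -0.117;0 0.006 0 -0.1365;0 0.006 0 -0.156;0 0.006 0 -0.1755;0 0.006 0 -0.195"}}

```text
clock: 5.23
tool_pos: [0.5164, -0.4122, 0.1336]
eef_rot: [0.991, 0.136, -0.001, -0.002]
contact_force: [0.0, -0.3, -0.3]
opening: 1.002
finger_force: 0.0
```

{"op": "send_rows", "data": {"rows": "0 0 0 -0.0195;0 0 0 -0.039;0 0 0 -0.0546;0 0 0 -0.0546;0 0 0.1 -0.0546;0 0 0.199 -0.0546;0 0 0.199 -0.0546;0 0 0.199 -0.0546;0 0 0.199 -0.0546"}}

```text
clock: 5.98
tool_pos: [0.5178, -0.4135, 0.0762]
eef_rot: [0.954, 0.3, 0.0, 0.0]
contact_force: [0.1, -0.4, 0.5]
opening: 1.001
finger_force: 0.0
```

{"op": "send_rows", "data": {"rows": "0 0 0 0;0 0 0 0;0 0 0 0;0 0 0 0;0 0 0 0;0 0 0 0;0 0 0 0;0 0 0 0;0 0 0 0", "jaw": 1}}

```text
clock: 6.73
tool_pos: [0.5172, -0.4136, 0.0755]
eef_rot: [0.954, 0.3, -0.0, 0.0]
contact_force: [0.4, -0.6, 0.1]
opening: 0.344
finger_force: 0.0
```

```bash
python3 go.py .5193 -.4143 .077 -31.3
```

```text
t 6.73 pos [ 0.5172 -0.4136  0.0755] yaw 34.93 q7 -0.56 q [ 0.7   0.94 -0.18  1.56  0.24  0.66 -0.56] open 0.344 F [ 0.4 -0.6  0.1] M [-0.01 -0.04  0.03]
row [ 0.0044  0.0059 -0.005 ] 0.184 | rows need 0.1 9.2
```

Still closing; continue, then turn 66.2° clockwise.

{"op": "send_rows", "data": {"rows": "0 0 0 0;0 0 0 0;0 0 0 0;0 0 0 0;0 0 0 0;0 0 0 0;0 0 0 0"}}

```text
clock: 7.32
tool_pos: [0.5182, -0.4149, 0.0757]
eef_rot: [0.954, 0.3, 0.001, 0.001]
contact_force: [3.4, -4.0, -3.5]
opening: 0.155
finger_force: 15.0
```

```bash
python3 go.py .5172 -.4136 .0755 -31.3
```

```text
t 7.32 pos [ 0.5182 -0.4149  0.0757] yaw 34.91 q7 -0.56 q [ 0.7   0.94 -0.18  1.56  0.24  0.66 -0.56] open 0.155 F [ 3.4 -4.  -3.5] M [-0.88 -0.64  0.02]
row [-0.0002 -0.0055  0.0006] 0.1839 | rows need 0.0 9.2
```

{"op": "send_rows", "data": {"rows": "0 0.006 0 0.019;0 0.006 0 0.038;0 0.006 0 0.057;0 0.006 0 0.076;0 0.006 0 0.095;0 0.006 0 0.114;0 0.006 0 0.133;0 0.006 0 0.152;0 0.006 0 0.171;0 0.006 0 0.184"}}

```text
clock: 8.15
tool_pos: [0.5182, -0.4137, 0.0757]
eef_rot: [0.962, -0.272, -0.001, -0.001]
contact_force: [-0.7, 0.7, 0.9]
opening: 0.155
finger_force: 15.0
```

{"op": "send_rows", "data": {"rows": "0 0 0 0;0 0 0 0;0 0 0 0;0 0 0 0"}}

```text
clock: 8.48
tool_pos: [0.5182, -0.4137, 0.0756]
eef_rot: [0.963, -0.269, -0.001, -0.001]
contact_force: [-0.3, 2.3, 4.6]
opening: 0.163
finger_force: 15.0
```

```bash
python3 go.py .5182 -.4149 .0757 -31.3
```

```text
t 8.48 pos [ 0.5182 -0.4137  0.0756] yaw -31.21 q7 -1.38 q [ 0.55  0.95  0.11  1.56 -0.16  0.64 -1.38] open 0.163 F [-0.3  2.3  4.6] M [0.83 0.14 0.04]
row [ 0.0021  0.0033 -0.0003] 0.0003 | rows need 0.0 0.0
```

{"op": "send_rows", "data": {"rows": "0 0 0 0;0 0 0 0;0 0 0 0;0 0 -0.1 0;0 0 -0.2 0;0 0 -0.3 0;0 0 -0.4 0;0 0 -0.5 0;0 0 -0.5 0;0 0 -0.5 0", "jaw": -1}}

```text
clock: 9.32
tool_pos: [0.5189, -0.4163, 0.2275]
eef_rot: [0.963, -0.27, 0.002, 0.001]
contact_force: [0.2, 0.2, -0.4]
opening: 0.887
finger_force: 0.0
```

```bash
python3 - <<'E'
from meas import *
p,d,c=snap('top');W=world('top',d,c);loggers(W,p,.08,.1);loggers(W,p,.14,.16)
E
python3 go.py .4 -.1 .226 60 .451 .1907 .226 82.3
```

```text
white [333 229  24  19 231] (array([455.7, -67.6]), array([30.8, 62.9]), 62.0) z 0.0915 ctr [ 0.4557 -0.0675  0.0914]
white [283 230  23  17 231] (array([458.8,  77.7]), array([31.8, 64. ]), 107.0) z 0.091 ctr [0.4589 0.0773 0.0908]
white [244 235  23  13 230] (array([451.1, 191.4]), array([32.4, 65.1]), 82.3) z 0.091 ctr [0.4513 0.1898 0.0909]
t 9.37 pos [ 0.5181 -0.4153  0.2256] yaw -31.33 q7 -1.4 q [ 0.53  0.76  0.16  1.46 -0.13  0.93 -1.4 ] open 0.937 F [ 0.1  0.5 -0.6] M [0.08 0.01 0.04]
row [-0.8826 -0.6932 -0.002 ] -0.2537 | rows need 8.1 12.8
row [-1.2412 -1.6093 -0.0024] -0.3156 | rows need 14.6 15.9
```

Dial turned. The loggers have not moved. I take the leftmost one first, for place 1.

{"op": "send_rows", "data": {"rows": "-0.062 -0.08 0 -0.0158;-0.124 -0.16 0 -0.0316;-0.186 -0.24 0 -0.0474;-0.248 -0.32 0 -0.0632;-0.31 -0.40 0 -0.079;-0.372 -0.48 0 -0.0948;-0.434 -0.56 0 -0.1106;-0.496 -0.64 0 -0.1264;-0.558 -0.72 0 -0.1422;-0.62 -0.80 0 -0.158"}}

```text
clock: 10.2
tool_pos: [0.4826, -0.1119, 0.2241]
eef_rot: [0.975, 0.224, -0.001, -0.001]
contact_force: [1.0, -0.5, -0.0]
opening: 0.998
finger_force: 0.0
```

{"op": "send_rows", "data": {"rows": "0 0 0 0;0 0 0 0;0 0 0 0"}}

```text
clock: 10.45
tool_pos: [0.4835, -0.1141, 0.2246]
eef_rot: [0.975, 0.221, -0.001, -0.0]
contact_force: [0.1, -0.6, -0.6]
opening: 0.995
finger_force: 0.0
```

```bash
python3 go.py .4525 .189 .15 82.3 .4525 .189 .05 82.3
```

```text
t 10.45 pos [ 0.4835 -0.1141  0.2246] yaw 25.49 q7 -1.08 q [ 0.21  0.54 -0.1   1.96  0.09  0.64 -1.08] open 0.995 F [ 0.1 -0.6 -0.6] M [ 0.03 -0.03 -0.03]
row [ 0.3419 -0.9563  0.2485] -0.1578 | rows need 7.5 7.9
row [ 0.3425 -0.9562  0.5818] -0.1578 | rows need 8.4 7.9
```

{"op": "send_rows", "data": {"rows": "0.042 -0.12 0 -0.0195;0.085 -0.24 0 -0.039;0.128 -0.36 0 -0.0585;0.171 -0.48 0 -0.078;0.214 -0.60 0 -0.0975;0.257 -0.72 0 -0.117;0.30 -0.84 0 -0.1365;0.342 -0.956 0.05 -0.158;0.342 -0.956 0.15 -0.158;0.342 -0.956 0.24 -0.158"}}

```text
clock: 11.28
tool_pos: [0.4539, 0.1914, 0.1525]
eef_rot: [0.752, 0.66, 0.001, -0.0]
contact_force: [0.1, -0.2, -0.4]
opening: 0.999
finger_force: 0.0
```

{"op": "send_rows", "data": {"rows": "0 0 0 0;0 0 0 0;0 0 0 0"}}

```text
clock: 11.53
tool_pos: [0.4539, 0.1886, 0.1541]
eef_rot: [0.753, 0.658, 0.0, 0.0]
contact_force: [1.0, -0.7, -0.2]
opening: 0.996
finger_force: 0.0
```

```bash
python3 go.py .4525 .189 .05 82.3
```

```text
t 11.53 pos [0.4539 0.1886 0.1541] yaw 82.29 q7 -1.01 q [-0.31  0.67 -0.28  2.04  0.38  0.48 -1.01] open 0.996 F [ 1.  -0.7 -0.2] M [-0.07 -0.07  0.  ]
row [ 0.0007 -0.0051  0.347 ] -0.0 | rows need 2.5 0.0
```

{"op": "send_rows", "data": {"rows": "0 -0.005 0.1 0;0 -0.005 0.2 0;0 -0.005 0.3 0;0 -0.005 0.345 0;0 -0.005 0.345 0;0 -0.005 0.345 0"}}

```text
clock: 12.03
tool_pos: [0.4524, 0.1896, 0.0509]
eef_rot: [0.753, 0.659, 0.001, 0.0]
contact_force: [-0.8, 0.2, 0.3]
opening: 0.998
finger_force: 0.0
```

{"op": "send_rows", "data": {"rows": "0 0 0 0;0 0 0 0;0 0 0 0;0 0 0 0;0 0 0 0;0 0 0 0;0 0 0 0;0 0 0 0;0 0 0 0;0 0 0 0", "jaw": 1, "force": 20}}

```text
clock: 12.87
tool_pos: [0.4516, 0.1899, 0.05]
eef_rot: [0.752, 0.659, 0.0, 0.0]
contact_force: [0.4, -0.8, -1.6]
opening: 0.359
finger_force: 20.0
```

```bash
python3 go.py .649 .1004 .18 86.2
```

```text
t 12.87 pos [0.4516 0.1899 0.05  ] yaw 82.45 q7 -1.1 q [-0.41  0.86 -0.13  2.1   0.48  0.21 -1.1 ] open 0.359 F [ 0.4 -0.8 -1.6] M [-0.05 -0.21 -0.05]
row [-0.2091  0.6916 -0.4333] -0.0104 | rows need 6.1 0.5
```

{"op": "send_rows", "data": {"rows": "0 0 -0.1 0;0 0 -0.2 0;0 0 -0.31 0;-0.02 0.06 -0.4 0;-0.05 0.17 -0.433 -0.004;-0.085 0.28 -0.433 -0.01;-0.12 0.39 -0.433 -0.01;-0.15 0.5 -0.433 -0.01;-0.185 0.61 -0.433 -0.01;-0.209 0.692 -0.433 -0.01"}}

```text
clock: 13.7
tool_pos: [0.6508, 0.0975, 0.1792]
eef_rot: [0.732, 0.681, -0.001, 0.001]
contact_force: [0.2, -0.6, -2.6]
opening: 0.365
finger_force: 20.0
```

{"op": "send_rows", "data": {"rows": "0 0 0 0;0 0 0 0;0 0 0 0;0 0 0 0"}}

```text
clock: 14.03
tool_pos: [0.6473, 0.1016, 0.1796]
eef_rot: [0.73, 0.683, -0.001, -0.001]
contact_force: [0.5, -0.1, -1.6]
opening: 0.359
finger_force: 20.0
```

```bash
python3 go.py .649 .1004 .113 86.2
```

```text
t 14.03 pos [0.6473 0.1016 0.1796] yaw 86.18 q7 -0.61 q [-0.02  0.82 -0.4   1.51  0.37  0.89 -0.61] open 0.359 F [ 0.5 -0.1 -1.6] M [-0.01 -0.06  0.06]
row [-0.0037  0.0064  0.2219] -0.0001 | rows need 1.6 0.0
```

{"op": "send_rows", "data": {"rows": "-0.003 0.005 0.08 0;-0.003 0.005 0.16 0;-0.003 0.005 0.21 0;-0.003 0.005 0.222 0;-0.003 0.005 0.226 0;-0.003 0.005 0.228 0;-0.003 0.005 0.228 0"}}

```text
clock: 14.62
tool_pos: [0.651, 0.1, 0.1128]
eef_rot: [0.731, 0.682, 0.001, 0.0]
contact_force: [-0.2, -0.0, -2.3]
opening: 0.36
finger_force: 20.0
```

```bash
python3 go.py .649 .1004 .111 86.2
```

```text
t 14.62 pos [0.651  0.1    0.1128] yaw 86.08 q7 -0.64 q [-0.03  0.9  -0.36  1.55  0.42  0.76 -0.64] open 0.36 F [-0.2 -0.  -2.3] M [-0.06 -0.03 -0.02]
row [ 0.0007 -0.0067  0.006 ] -0.0003 | rows need 0.1 0.0
```

{"op": "send_rows", "data": {"rows": "0 0 0.003 0;0 0 0.006 0;0 0 0.009 0;0 0 0.009 0;0 0 0.009 0"}}

```text
clock: 15.03
tool_pos: [0.651, 0.0995, 0.11]
eef_rot: [0.731, 0.682, 0.001, 0.0]
contact_force: [-0.1, 0.0, 5.5]
opening: 0.364
finger_force: 20.0
```

{"op": "send_rows", "data": {"rows": "0 0 0 0;0 0 0 0;0 0 0 0;0 0 0 0;0 0 0 0;0 0 -0.1 0;0 0 -0.2 0;0 0 -0.3 0;0 0 -0.4 0;0 0 -0.4 0", "jaw": -1}}

```text
clock: 15.87
tool_pos: [0.6539, 0.1009, 0.2353]
eef_rot: [0.731, 0.682, 0.005, 0.003]
contact_force: [0.9, 0.3, -0.3]
opening: 1.005
finger_force: 0.0
```

```bash
python3 go.py .46 .076 .2 107 .46 .076 .05 107
```

```text
t 15.87 pos [0.6539 0.1009 0.2353] yaw 86.02 q7 -0.58 q [-0.01  0.76 -0.42  1.45  0.34  0.99 -0.58] open 1.005 F [ 0.9  0.3 -0.3] M [ 0.01 -0.13 -0.04]
row [-0.128  -0.6402  0.1103] -0.0583 | rows need 4.8 2.9
row [-0.13   -0.6456  0.6102] -0.0583 | rows need 6.5 2.9
```

{"op": "send_rows", "data": {"rows": "-0.025 -0.125 0 -0.015;-0.05 -0.25 0 -0.03;-0.075 -0.375 0 -0.045;-0.1 -0.5 0 -0.0583;-0.12 -0.6 0.03 -0.0583;-0.128 -0.64 0.1 -0.0583;-0.128 -0.64 0.2 -0.0583;-0.128 -0.64 0.25 -0.0583;-0.128 -0.64 0.25 -0.0583;-0.128 -0.64 0.25 -0.0583"}}

```text
clock: 16.7
tool_pos: [0.4559, 0.0745, 0.1534]
eef_rot: [0.594, 0.804, -0.001, -0.0]
contact_force: [-0.3, -0.8, 0.4]
opening: 1.003
finger_force: 0.0
```

```bash
cat > look.py <<'E'
from meas import *
for n in('top','side'):
    p,d,c=snap(n);W=world(n,d,c);print(n);loggers(W,p,.08,.1);loggers(W,p,.14,.158)
E
python3 look.py; python3 go.py .46 .076 .05 107
```

```text
top
white [333 229  24  19 235] (array([455.1, -67.3]), array([32.2, 63. ]), 61.8) z 0.0912 ctr [ 0.4555 -0.0671  0.0909]
white [271 164  24  13 240] (array([648.4, 100.9]), array([31.9, 64.1]), 86.2) z 0.1513 ctr [0.6477 0.1008 0.1511]
side
white [338 241  14  21 216] (array([462.6,  78.8]), array([32.1, 66.4]), 106.7) z 0.0908 ctr [0.4626 0.0818 0.0908]
white [265 223  18  23 235] (array([651.8, 101.3]), array([32.7, 66.8]), 85.9) z 0.1504 ctr [0.6503 0.1052 0.1503]
t 16.8 pos [0.457  0.0747 0.1545] yaw 107.03 q7 -0.55 q [ 0.    0.65 -0.41  2.12  0.57  0.47 -0.55] open 1.0 F [-0.2  0.4 -0.4] M [-0.08 -0.14  0.03]
row [0.001  0.0104 0.3484] 0.0001 | rows need 2.5 0.0
```

Logger 1 sits within about 1 mm of place 1 and is square (86.2° against 86.2°). Now logger 2.

{"op": "send_rows", "data": {"rows": "0.001 0.009 0.1 0;0.001 0.009 0.2 0;0.001 0.009 0.3 0;0.001 0.009 0.347 0;0.001 0.009 0.347 0;0.001 0.009 0.347 0"}}

```text
clock: 17.3
tool_pos: [0.4592, 0.0757, 0.0501]
eef_rot: [0.594, 0.804, 0.0, 0.0]
contact_force: [0.8, -0.4, 0.5]
opening: 1.0
finger_force: 0.0
```

{"op": "send_rows", "data": {"rows": "0 0 0 0;0 0 0 0;0 0 0 0;0 0 0 0;0 0 0 0;0 0 0 0;0 0 0 0;0 0 0 0;0 0 0 0;0 0 0 0", "jaw": 1, "force": 20}}

```text
clock: 18.13
tool_pos: [0.4591, 0.0756, 0.0497]
eef_rot: [0.595, 0.804, 0.0, 0.0]
contact_force: [0.5, 0.5, 0.4]
opening: 0.363
finger_force: 20.0
```

```bash
python3 go.py .6433 .0155 .18 86.2
```

```text
t 18.13 pos [0.4591 0.0756 0.0497] yaw 107.04 q7 -0.71 q [-0.17  0.85 -0.15  2.17  0.74  0.17 -0.71] open 0.363 F [0.5 0.5 0.4] M [ 0.07 -0.27  0.01]
row [-0.3716  0.5287 -0.4339] 0.0579 | rows need 5.6 2.9
```

{"op": "send_rows", "data": {"rows": "0 0 -0.1 0;0 0 -0.2 0;0 0 -0.3 0.01;-0.1 -0.01 -0.4 0.03;-0.2 -0.02 -0.433 0.05;-0.23 0.08 -0.433 0.058;-0.265 0.19 -0.433 0.058;-0.3 0.3 -0.433 0.058;-0.335 0.42 -0.433 0.058;-0.365 0.51 -0.433 0.058"}}

```text
clock: 18.97
tool_pos: [0.6389, 0.0151, 0.1791]
eef_rot: [0.731, 0.683, 0.0, -0.0]
contact_force: [0.0, 0.3, -1.8]
opening: 0.359
finger_force: 20.0
```

{"op": "send_rows", "data": {"rows": "-0.006 0.018 0 0;-0.006 0.018 0 0;-0.006 0.018 0 0;-0.006 0.018 0 0"}}

```text
clock: 19.3
tool_pos: [0.6402, 0.0134, 0.179]
eef_rot: [0.73, 0.683, -0.001, -0.001]
contact_force: [0.7, -1.0, -2.1]
opening: 0.363
finger_force: 20.0
```

```bash
python3 go.py .6433 .0155 .11 86.2
```

```text
t 19.3 pos [0.6402 0.0134 0.179 ] yaw 86.21 q7 -0.51 q [ 0.13  0.81 -0.43  1.56  0.4   0.87 -0.51] open 0.363 F [ 0.7 -1.  -2.1] M [-0.1  -0.07  0.01]
row [0.0079 0.0107 0.23  ] 0.0 | rows need 1.7 0.0
```

{"op": "send_rows", "data": {"rows": "0.006 0.008 0.08 0;0.006 0.008 0.16 0;0.006 0.008 0.21 0;0.006 0.008 0.222 0;0.006 0.008 0.226 0;0.006 0.008 0.23 0;0.006 0.008 0.232 0;0.006 0.008 0.233 0;0.006 0.008 0.233 0"}}

```text
clock: 20.05
tool_pos: [0.6453, 0.015, 0.1107]
eef_rot: [0.73, 0.683, 0.001, 0.001]
contact_force: [-0.6, 0.1, -2.7]
opening: 0.362
finger_force: 20.0
```

```bash
python3 go.py .6433 .0155 .11 86.2
```

```text
t 20.05 pos [0.6453 0.015  0.1107] yaw 86.15 q7 -0.55 q [ 0.11  0.9  -0.39  1.6   0.45  0.74 -0.55] open 0.362 F [-0.6  0.1 -2.7] M [-0.05 -0.12  0.02]
row [ 0.0011 -0.0068  0.0022] -0.0001 | rows need 0.1 0.0
```

{"op": "send_rows", "data": {"rows": "0 -0.003 0.002 0;0 -0.003 0.004 0;0 -0.003 0.006 0;0 -0.003 0.006 0"}}

```text
clock: 20.38
tool_pos: [0.6446, 0.015, 0.1098]
eef_rot: [0.731, 0.683, 0.001, 0.001]
contact_force: [-2.2, -1.9, 7.7]
opening: 0.363
finger_force: 20.0
```

{"op": "send_rows", "data": {"rows": "0 0 0 0;0 0 0 0;0 0 0 0;0 0 0 0;0 0 0 0;0 0 -0.1 0;0 0 -0.2 0;0 0 -0.3 0;0 0 -0.4 0;0 0 -0.4 0", "jaw": -1}}

```text
clock: 21.22
tool_pos: [0.6475, 0.0161, 0.2342]
eef_rot: [0.731, 0.683, 0.005, 0.003]
contact_force: [1.3, 0.2, -0.2]
opening: 1.002
finger_force: 0.0
```

```bash
python3 go.py .4568 -.0688 .155 61.9 .4568 -.0688 .05 61.9
```

```text
t 21.22 pos [0.6475 0.0161 0.2342] yaw 86.13 q7 -0.48 q [ 0.14  0.75 -0.45  1.5   0.37  0.97 -0.48] open 1.002 F [ 1.3  0.2 -0.2] M [ 0.03 -0.14 -0.02]
row [-0.3259 -0.6181  0.2564] 0.0673 | rows need 5.4 3.4
row [-0.3268 -0.6219  0.6064] 0.0673 | rows need 6.7 3.4
```

{"op": "send_rows", "data": {"rows": "-0.06 -0.115 0 0.015;-0.12 -0.23 0 0.03;-0.18 -0.345 0 0.045;-0.24 -0.46 0 0.06;-0.3 -0.57 0.03 0.0673;-0.326 -0.618 0.1 0.0673;-0.326 -0.618 0.2 0.0673;-0.326 -0.618 0.25 0.0673;-0.326 -0.618 0.25 0.0673;-0.326 -0.618 0.25 0.0673"}}

```text
clock: 22.05
tool_pos: [0.4521, -0.0698, 0.1525]
eef_rot: [0.857, 0.515, -0.001, -0.0]
contact_force: [0.0, -0.5, -0.5]
opening: 1.0
finger_force: 0.0
```

```bash
python3 look.py; python3 go.py .4568 -.0688 .05 61.9
```

```text
top
white [271 164  24  13 243] (array([648.4, 100.9]), array([32.3, 64.1]), 85.5) z 0.1506 ctr [0.6478 0.1007 0.1506]
white [302 166  23  12 239] (array([641.4,  16.2]), array([31.1, 61.3]), 87.9) z 0.1512 ctr [0.6412 0.0155 0.1511]
side
white [344 202  21  18 182] (array([459.2, -65.9]), array([32.2, 65.2]), 61.7) z 0.0904 ctr [ 0.4587 -0.0639  0.0905]
white [275 200  18  21 207] (array([645.9,  17.3]), array([32.7, 66.8]), 86.6) z 0.1508 ctr [0.6439 0.0211 0.1504]
white [265 223  18  22 231] (array([651.6, 102.7]), array([32.2, 63.8]), 86.8) z 0.1506 ctr [0.6504 0.1051 0.1503]
t 22.15 pos [ 0.4532 -0.0698  0.1536] yaw 61.95 q7 -0.85 q [ 0.22  0.64 -0.26  2.14  0.39  0.41 -0.85] open 0.999 F [-0.6 -0.1  0.3] M [-0.02 -0.07 -0.01]
row [0.0084 0.0085 0.3453] 0.0001 | rows need 2.5 0.0
```

Logger 2 is in place 2 within about 1 mm. Now logger 3.

{"op": "send_rows", "data": {"rows": "0.007 0.007 0.1 0;0.007 0.007 0.2 0;0.007 0.007 0.3 0;0.007 0.007 0.345 0;0.007 0.007 0.345 0;0.007 0.007 0.345 0"}}

```text
clock: 22.65
tool_pos: [0.4558, -0.069, 0.0498]
eef_rot: [0.857, 0.515, 0.0, 0.0]
contact_force: [-0.5, 0.7, 0.6]
opening: 1.001
finger_force: 0.0
```

{"op": "send_rows", "data": {"rows": "0 0 0 0;0 0 0 0;0 0 0 0;0 0 0 0;0 0 0 0;0 0 0 0;0 0 0 0;0 0 0 0;0 0 0 0;0 0 0 0", "jaw": 1, "force": 20}}

```text
clock: 23.48
tool_pos: [0.4555, -0.0693, 0.0494]
eef_rot: [0.858, 0.514, 0.0, 0.0]
contact_force: [-0.1, 0.2, 0.0]
opening: 0.362
finger_force: 20.0
```

```bash
python3 go.py .5 -.0695 .18 86.2 .6377 -.0695 .18 86.2
```

```text
t 23.48 pos [ 0.4555 -0.0693  0.0494] yaw 61.92 q7 -0.93 q [ 0.1   0.85 -0.08  2.19  0.49  0.12 -0.93] open 0.362 F [-0.1  0.2  0. ] M [-0.09 -0.14  0.01]
row [ 0.0693  0.1314 -0.4352] -0.0674 | rows need 3.3 3.4
row [ 0.2854  0.5364 -0.435 ] -0.0674 | rows need 5.4 3.4
```

{"op": "send_rows", "data": {"rows": "0 0 -0.1 0;0 0 -0.2 0;0 0 -0.3 -0.015;0.03 0.05 -0.4 -0.034;0.07 0.13 -0.435 -0.053;0.12 0.23 -0.435 -0.0674;0.175 0.33 -0.435 -0.0674;0.23 0.43 -0.435 -0.0674;0.285 0.536 -0.435 -0.0674;0.285 0.536 -0.435 -0.0674"}}

```text
clock: 24.32
tool_pos: [0.6439, -0.0691, 0.1795]
eef_rot: [0.731, 0.683, 0.003, 0.002]
contact_force: [1.3, 0.7, -2.2]
opening: 0.36
finger_force: 20.0
```

{"op": "send_rows", "data": {"rows": "0 0 0 0;0 0 0 0;0 0 0 0;0 0 0 0"}}

```text
clock: 24.65
tool_pos: [0.6359, -0.0696, 0.1797]
eef_rot: [0.73, 0.683, -0.001, -0.0]
contact_force: [-0.3, -0.0, -2.0]
opening: 0.363
finger_force: 20.0
```

```bash
python3 go.py .6377 -.0695 .11 86.2
```

```text
t 24.65 pos [ 0.6359 -0.0696  0.1797] yaw 86.22 q7 -0.42 q [ 0.29  0.81 -0.48  1.56  0.45  0.88 -0.42] open 0.363 F [-0.3 -0.  -2. ] M [-0.03 -0.14  0.01]
row [0.0011 0.0065 0.2325] 0.0 | rows need 1.7 0.0
```

{"op": "send_rows", "data": {"rows": "0.001 0.004 0.08 0;0.001 0.004 0.16 0;0.001 0.004 0.21 0;0.001 0.004 0.222 0;0.001 0.004 0.226 0;0.001 0.004 0.23 0;0.001 0.004 0.232 0;0.001 0.004 0.235 0;0.001 0.004 0.237 0;0.001 0.004 0.237 0"}}

```text
clock: 25.48
tool_pos: [0.6391, -0.0693, 0.1096]
eef_rot: [0.73, 0.683, 0.0, 0.001]
contact_force: [-0.7, 0.2, -1.1]
opening: 0.366
finger_force: 20.0
```

```bash
python3 go.py .6377 -.0695 .11 86.2
```

```text
t 25.48 pos [ 0.6391 -0.0693  0.1096] yaw 86.18 q7 -0.47 q [ 0.27  0.9  -0.44  1.6   0.51  0.75 -0.47] open 0.366 F [-0.7  0.2 -1.1] M [-0.07 -0.09 -0.  ]
row [-0.0011 -0.0045 -0.0015] -0.0 | rows need 0.0 0.0
```

{"op": "send_rows", "data": {"rows": "0 0 0 0;0 0 0 0;0 0 0 0;0 0 0 0;0 0 0 0;0 0 -0.1 0;0 0 -0.22 0;0 0 -0.34 0;0 0 -0.46 0;0 0 -0.58 0", "jaw": -1}}

```text
clock: 26.32
tool_pos: [0.6382, -0.0692, 0.2846]
eef_rot: [0.73, 0.683, -0.0, -0.0]
contact_force: [1.0, -0.2, -0.5]
opening: 1.0
finger_force: 0.0
```

{"op": "send_rows", "data": {"rows": "0 0 -0.1 0;0.1 0 -0.2 -0.018;0.2 0 -0.27 -0.036;0.3 -0.03 -0.27 -0.054;0.4 -0.06 -0.27 -0.072;0.5 -0.1 -0.27 -0.09;0.6 -0.15 -0.27 -0.108;0.7 -0.2 -0.27 -0.126;0.7 -0.2 -0.27 -0.144;0.7 -0.2 -0.27 -0.15"}}

```text
clock: 27.15
tool_pos: [0.5912, 0.1474, 0.3643]
eef_rot: [0.335, 0.942, 0.001, -0.0]
contact_force: [0.9, -1.1, -0.0]
opening: 0.999
finger_force: 0.0
```

{"op": "send_rows", "data": {"rows": "0 0 0 0;0 0 0 0;0 0 0 0"}}

```text
clock: 27.4
tool_pos: [0.5928, 0.1437, 0.3637]
eef_rot: [0.341, 0.94, -0.0, 0.0]
contact_force: [0.2, -0.2, -0.9]
opening: 1.001
finger_force: 0.0
```

```bash
python3 look.py; python3 go.py .477 .37 .36 210.4 .477 .37 .36 180
python3 - <<'E'
from meas import *
z=np.load('/tmp/top.npz');p=z['p'];W=world('top',z['d'],eyes.calibration('top'));Z=W[...,2]
def cr(x0,y0,x1,y1,zl,zh,name):
    m=np.zeros(Z.shape,bool);m[y0:y1,x0:x1]=1;m&=(Z>zl)&(Z<zh)
    print(name,m.sum(),rect(W[m]) if m.any() else '')
cr(425,180,500,250,.085,.105,'dialbar')
cr(140,205,240,265,.295,.33,'key')
save(p,'e1')
a=p[185:245,425:500];save(a,'e2',None,8)
E
```

```text
top
white [271 164  24  13 234] (array([648.9, 100.5]), array([30.9, 64.3]), 82.3) z 0.1508 ctr [0.6483 0.0999 0.1508]
white [302 166  23  12 237] (array([641.3,  16.2]), array([30.7, 61.2]), 88.0) z 0.1513 ctr [0.6413 0.0156 0.1511]
white [332 167  23  12 238] (array([636.1, -66.8]), array([31.7, 60.9]), 88.6) z 0.1511 ctr [ 0.6362 -0.0671  0.151 ]
side
white [285 179  16  19 183] (array([640.6, -64.7]), array([33.1, 69.2]), 87.2) z 0.1503 ctr [ 0.6385 -0.0602  0.1503]
white [275 200  18  21 211] (array([645.5,  17.5]), array([32.4, 65.8]), 85.8) z 0.1506 ctr [0.6437 0.0213 0.1503]
white [265 223  18  22 218] (array([651.5, 101.6]), array([32.5, 65.7]), 85.5) z 0.1507 ctr [0.6507 0.1043 0.1507]
t 27.5 pos [0.5928 0.1438 0.3638] yaw 140.09 q7 0.15 q [ 0.11  0.64 -0.8   1.41  0.46  1.28  0.15] open 0.999 F [-0.1 -0.7  0. ] M [-0.03 -0.09 -0.04]
row [0.7798 0.3307 0.0123] -0.1953 | rows need 6.1 9.8
row [0.7798 0.3307 0.0123] -0.1108 | rows need 6.1 5.6
dialbar 100 (array([ 517.1, -413.2]), array([14.5, 48.9]), 149.1)
key 136 (array([475.3, 371.3]), array([ 9.5, 55.5]), 33.0)
```

View pics/e1.png

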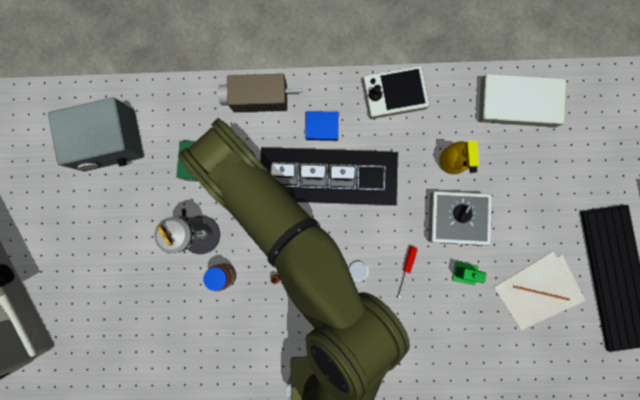

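View pics/e2.png

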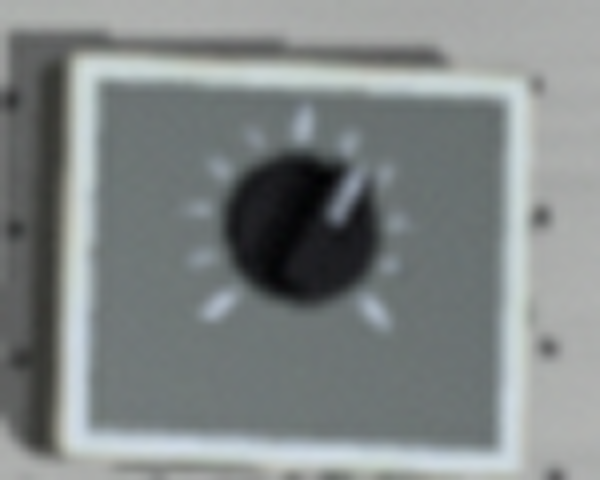

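All three loggers stand in outlines 1–3, and the dial pointer is at -30.9° (target -31.3°), so it reads 60. Now the key: first over it, then down.

{"op": "send_rows", "data": {"rows": "0.1 0.04 0 -0.0195;0.21 0.09 0 -0.039;0.32 0.135 0 -0.0585;0.43 0.18 0 -0.078;0.54 0.23 0 -0.0975;0.65 0.275 0 -0.117;0.74 0.315 0 -0.1365;0.78 0.331 0 -0.156;0.78 0.331 0 -0.1755;0.78 0.331 0 -0.195"}}

```text
clock: 28.33
tool_pos: [0.4757, 0.3716, 0.3639]
eef_rot: [-0.266, 0.964, 0.0, 0.0]
contact_force: [0.7, 0.1, -0.2]
opening: 0.998
finger_force: 0.0
```

{"op": "send_rows", "data": {"rows": "0 0 0 0;0 0 0 0;0 0 0 0"}}

```text
clock: 28.58
tool_pos: [0.4768, 0.37, 0.3637]
eef_rot: [-0.26, 0.966, -0.0, -0.0]
contact_force: [0.5, -0.7, 0.4]
opening: 1.001
finger_force: 0.0
```

```bash
python3 look.py; python3 go.py .477 .37 .286 211.5
python3 - <<'E'
from meas import *
z=np.load('/tmp/side.npz');p=z['p'];W=np.load('/tmp/sideW.npy');Z=W[...,2]
m=(Z>.311)&(Z<.33)&(abs(W[...,0]-.475)<.05)&(abs(W[...,1]-.37)<.05);P=W[m][:,:2]
print(len(P),P.mean(0),np.degrees(np.arctan2(*np.linalg.eigh(np.cov(P.T))[1][::-1,1])))
W=np.load('/tmp/topW.npy');Z=W[...,2]
m=(Z>.305)&(Z<.33)&(abs(W[...,0]-.475)<.05)&(abs(W[...,1]-.37)<.05);P=W[m][:,:2]
print(len(P),P.mean(0),np.degrees(np.arctan2(*np.linalg.eigh(np.cov(P.T))[1][::-1,1])))
save(p,'f1',(250,250,420,400),4)
E
```

```text
top
white [271 164  24  13 248] (array([648.7, 100.8]), array([32. , 64.3]), 86.2) z 0.1512 ctr [0.6476 0.1004 0.1508]
white [302 166  23  12 243] (array([641.1,  16.1]), array([31.3, 61.1]), 88.0) z 0.1512 ctr [0.6411 0.0155 0.1512]
white [332 167  23  12 244] (array([635.8, -66.8]), array([31.6, 60.9]), 88.4) z 0.1508 ctr [ 0.6359 -0.067   0.1509]
side
white [275 200  18  21 212] (array([645.5,  18.2]), array([33.4, 65.5]), 86.1) z 0.1509 ctr [0.644  0.0217 0.1502]
white [265 223  18  23 237] (array([651.9, 102.3]), array([32.2, 64.6]), 86.0) z 0.1504 ctr [0.6502 0.1057 0.1502]
t 28.68 pos [0.4767 0.3701 0.3639] yaw -149.77 q7 0.79 q [-0.19  0.72 -1.1   1.43  0.64  1.38  0.79] open 1.004 F [ 0.4  0.3 -0.2] M [ 0.08 -0.11  0.02]
row [-0.0006 -0.0007  0.2596] -0.0035 | rows need 1.9 0.2
99 [0.47852448 0.37297685] -149.1821606885815
104 [0.47456361 0.37041465] -149.03941292422417
```

View pics/f1.png

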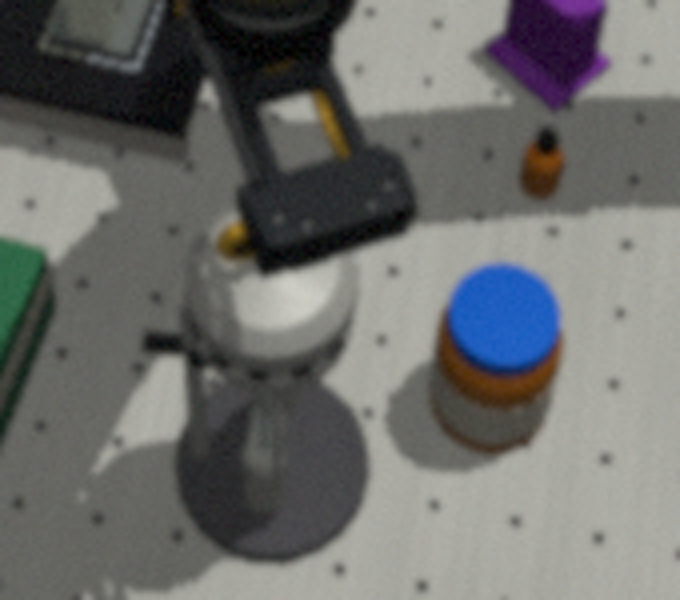

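Blade at 30.9°; the gripper is above it with the fingers either side. Descend and grip.

{"op": "send_rows", "data": {"rows": "0 0 0.1 -0.002;0 0 0.2 -0.002;0 0 0.258 -0.002;0 0 0.258 -0.002;0 0 0.258 -0.002"}}

```text
clock: 29.1
tool_pos: [0.4765, 0.37, 0.2862]
eef_rot: [-0.268, 0.964, -0.0, -0.001]
contact_force: [-0.1, 0.0, 0.8]
opening: 1.003
finger_force: 0.0
```

{"op": "send_rows", "data": {"rows": "0 0 0 0;0 0 0 0;0 0 0 0;0 0 0 0;0 0 0 0;0 0 0 0;0 0 0 0;0 0 0 0;0 0 0 0;0 0 0 0", "jaw": 1, "force": 35}}

```text
clock: 29.93
tool_pos: [0.4764, 0.3704, 0.2864]
eef_rot: [-0.268, 0.963, -0.0, -0.0]
contact_force: [-0.5, 0.9, -0.2]
opening: 0.268
finger_force: 0.0
```

{"op": "send_rows", "data": {"rows": "0 0 0 0;0 0 0 0;0 0 0 0;0 0 0 0;0 0 0 0;0 0 0 0;0 0 0 0"}}

```text
clock: 30.52
tool_pos: [0.4761, 0.371, 0.2864]
eef_rot: [-0.268, 0.963, 0.001, -0.0]
contact_force: [-1.5, 4.3, -2.1]
opening: 0.089
finger_force: 35.0
```

```bash
python3 go.py .477 .37 .286 140
```

```text
t 30.52 pos [0.4761 0.371  0.2864] yaw -148.85 q7 0.73 q [-0.2   0.79 -1.06  1.55  0.72  1.23  0.73] open 0.089 F [-1.5  4.3 -2.1] M [ 0.73  0.12 -0.03]
row [-0.0009 -0.0046  0.0014] 0.1976 | rows need 0.0 9.9
```

{"op": "send_rows", "data": {"rows": "0 -0.003 0 0.018;0 -0.003 0 0.036;0 -0.003 0 0.054;0 -0.003 0 0.072;0 -0.003 0 0.09;0 -0.003 0 0.108;0 -0.003 0 0.126;0 -0.003 0 0.144;0 -0.003 0 0.162;0 -0.003 0 0.18"}}

```text
clock: 31.35
tool_pos: [0.4761, 0.3725, 0.2865]
eef_rot: [0.291, 0.957, 0.002, -0.001]
contact_force: [0.1, 7.7, -5.8]
opening: 0.088
finger_force: 35.0
```

```bash
python3 go.py
```

```text
t 31.35 pos [0.4761 0.3725 0.2865] yaw 146.15 q7 -0.24 q [-0.32  0.7  -0.78  1.56  0.52  1.1  -0.24] open 0.088 F [ 0.1  7.7 -5.8] M [ 1.57 -0.06  0.16]
```

{"op": "send_rows", "data": {"rows": "0 0 0 0.018;0 0 0 0.036;0 0 0 0.054;0 0 0 0.072;0 0 0 0.09;0 0 0 0.108;0 0 0 0.126;0 0 0 0.144;0 0 0 0.162;0 0 0 0.18"}}

```text
clock: 32.18
tool_pos: [0.4775, 0.373, 0.2865]
eef_rot: [0.759, 0.652, 0.003, -0.002]
contact_force: [2.7, 9.4, -8.5]
opening: 0.089
finger_force: 35.0
```

```bash
python3 go.py
```

```text
t 32.18 pos [0.4775 0.373  0.2865] yaw 81.33 q7 -1.18 q [-0.47  0.64 -0.47  1.56  0.32  1.01 -1.18] open 0.089 F [ 2.7  9.4 -8.5] M [ 1.72 -0.7   0.16]
```

Winding is steady (moment about z 0.16 N m). I continue this stroke with a small centring shift.

{"op": "send_rows", "data": {"rows": "0.008 0.002 0 0.018;0.008 0.002 0 0.036;0.008 0.002 0 0.054;0.008 0.002 0 0.072;0.008 0.002 0 0.09;0.008 0.002 0 0.108;0.008 0.002 0 0.126;0.008 0.002 0 0.144;0.008 0.002 0 0.162;0.008 0.002 0 0.18"}}

```text
clock: 33.02
tool_pos: [0.4786, 0.3722, 0.2864]
eef_rot: [0.99, 0.143, 0.001, -0.0]
contact_force: [2.0, 2.4, -2.9]
opening: 0.091
finger_force: 35.0
```

```bash
python3 go.py
```

```text
t 33.02 pos [0.4786 0.3722 0.2864] yaw 16.44 q7 -2.11 q [-0.65  0.61 -0.14  1.57  0.1   0.97 -2.11] open 0.091 F [ 2.   2.4 -2.9] M [ 0.42 -0.45  0.13]
```

{"op": "send_rows", "data": {"rows": "0 0 0 0;0 0 0 0;0 0 0 0;0 0 0 0;0 0 0 0;0 0 0 0;0 0 0 0;0 0 0 0;0 0 0 0;0 0 0 0", "jaw": -1}}

```text
clock: 33.85
tool_pos: [0.4779, 0.3719, 0.2864]
eef_rot: [0.989, 0.145, 0.0, 0.0]
contact_force: [0.7, -0.0, 0.1]
opening: 0.828
finger_force: 0.0
```

{"op": "send_rows", "data": {"rows": "0 0 0 -0.019;0 0 0 -0.038;0 0 0 -0.057;0 0 0 -0.076;0 0 0 -0.095;0 0 0 -0.114;0 0 0 -0.133;0 0 0 -0.152;0 0 0 -0.171;0 0 0 -0.19"}}

```text
clock: 34.68
tool_pos: [0.478, 0.3718, 0.2864]
eef_rot: [0.735, 0.678, 0.0, 0.0]
contact_force: [-0.4, 0.3, 0.1]
opening: 1.001
finger_force: 0.0
```

{"op": "send_rows", "data": {"rows": "0 0 0 -0.019;0 0 0 -0.038;0 0 0 -0.057;0 0 0 -0.076;0 0 0 -0.095;0 0 0 -0.114;0 0 0 -0.133;0 0 0 -0.152;0 0 0 -0.171;0 0 0 -0.19"}}

```text
clock: 35.52
tool_pos: [0.4781, 0.3717, 0.2863]
eef_rot: [0.226, 0.974, -0.0, 0.0]
contact_force: [-0.4, -0.2, -0.1]
opening: 1.0
finger_force: 0.0
```

{"op": "send_rows", "data": {"rows": "0 0 0 -0.019;0 0 0 -0.038;0 0 0 -0.057;0 0 0 -0.076;0 0 0 -0.095;0 0 0 -0.114;0 0 0 -0.12;0 0 0 -0.12;0 0 0 -0.12;0 0 0 -0.12"}}

```text
clock: 36.35
tool_pos: [0.478, 0.3718, 0.2864]
eef_rot: [-0.145, 0.989, -0.0, 0.0]
contact_force: [0.0, 0.1, 0.1]
opening: 1.002
finger_force: 0.0
```

```bash
python3 look.py; python3 go.py .4775 .3715 .286 196.4
```

```text
top
white [271 164  24  13 243] (array([648.5, 100.9]), array([32.2, 64.2]), 85.6) z 0.1508 ctr [0.6477 0.1006 0.1508]
white [302 166  23  12 240] (array([641. ,  16.3]), array([31.6, 61.3]), 88.4) z 0.1509 ctr [0.6413 0.0155 0.151 ]
white [332 167  23  12 243] (array([636.2, -66.8]), array([31.5, 61. ]), 88.2) z 0.1512 ctr [ 0.636  -0.0668  0.151 ]
side
white [285 179   9  17  41] (array([651.6, -68.1]), array([ 9.8, 63.3]), 87.7) z 0.1505 ctr [ 0.652  -0.0668  0.1507]
white [275 200  10  20  69] (array([657.1,  18.1]), array([14.2, 67.2]), 95.0) z 0.1504 ctr [0.6558 0.0258 0.1504]
white [265 223  18  23 228] (array([651.4, 101. ]), array([32.3, 67.6]), 86.9) z 0.1505 ctr [0.6507 0.1062 0.1502]
t 36.45 pos [0.4779 0.3719 0.2864] yaw -163.34 q7 0.51 q [-0.22  0.77 -1.    1.55  0.68  1.21  0.51] open 0.996 F [-0.4 -0.1  0.7] M [ 0.12 -0.19  0.06]
row [ 0.0017 -0.0009  0.0014] 0.0007 | rows need 0.0 0.0
```

Loggers unchanged. Regrip and wind on.

{"op": "send_rows", "data": {"rows": "0 0 0 0;0 0 0 0;0 0 0 0;0 0 0 0;0 0 0 0;0 0 0 0;0 0 0 0;0 0 0 0;0 0 0 0;0 0 0 0", "jaw": 1}}

```text
clock: 37.28
tool_pos: [0.4779, 0.3719, 0.2864]
eef_rot: [-0.145, 0.989, -0.0, 0.0]
contact_force: [-0.6, 0.2, -0.0]
opening: 0.269
finger_force: 0.0
```

{"op": "send_rows", "data": {"rows": "0 0 0 0;0 0 0 0;0 0 0 0;0 0 0 0;0 0 0 0;0 0 0 0;0 0 0 0"}}

```text
clock: 37.87
tool_pos: [0.4779, 0.372, 0.2864]
eef_rot: [-0.145, 0.989, 0.0, 0.0]
contact_force: [-0.5, 0.7, -0.2]
opening: 0.089
finger_force: 35.0
```

{"op": "send_rows", "data": {"rows": "0 0 0 0.018;0 0 0 0.036;0 0 0 0.054;0 0 0 0.072;0 0 0 0.09;0 0 0 0.108;0 0 0 0.126;0 0 0 0.144;0 0 0 0.162;0 0 0 0.18"}}

```text
clock: 38.7
tool_pos: [0.4777, 0.3713, 0.2864]
eef_rot: [0.41, 0.912, -0.001, 0.0]
contact_force: [-0.4, -1.2, 0.8]
opening: 0.087
finger_force: 35.0
```

```bash
python3 go.py
```

```text
t 38.7 pos [0.4777 0.3713 0.2864] yaw 131.63 q7 -0.45 q [-0.35  0.68 -0.71  1.55  0.48  1.09 -0.45] open 0.087 F [-0.4 -1.2  0.8] M [-0.24 -0.01  0.19]
```

{"op": "send_rows", "data": {"rows": "0 0 0 0.018;0 0 0 0.036;0 0 0 0.054;0 0 0 0.072;0 0 0 0.09;0 0 0 0.108;0 0 0 0.126;0 0 0 0.144;0 0 0 0.162;0 0 0 0.18"}}

```text
clock: 39.53
tool_pos: [0.4771, 0.3712, 0.2864]
eef_rot: [0.835, 0.551, -0.001, 0.0]
contact_force: [-1.4, -1.5, 0.7]
opening: 0.089
finger_force: 35.0
```

```bash
python3 go.py
```

```text
t 39.53 pos [0.4771 0.3712 0.2864] yaw 66.85 q7 -1.39 q [-0.51  0.63 -0.4   1.56  0.27  1.01 -1.39] open 0.089 F [-1.4 -1.5  0.7] M [-0.41  0.24  0.17]
```

{"op": "send_rows", "data": {"rows": "0 0 0 0.015;0 0 0 0.03;0 0 0 0.045;0 0 0 0.06;0 0 0 0.075;0 0 0 0.09;0 0 0 0.105;0 0 0 0.12;0 0 0 0.135;0 0 0 0.145"}}

```text
clock: 40.37
tool_pos: [0.4767, 0.3716, 0.2863]
eef_rot: [0.992, 0.128, -0.001, 0.001]
contact_force: [-1.4, -1.6, 2.5]
opening: 0.088
finger_force: 35.0
```

```bash
python3 go.py
```

```text
t 40.37 pos [0.4767 0.3716 0.2863] yaw 14.74 q7 -2.14 q [-0.66  0.61 -0.14  1.57  0.1   0.97 -2.14] open 0.088 F [-1.4 -1.6  2.5] M [-0.24  0.39  0.2 ]
```

{"op": "send_rows", "data": {"rows": "0 0 0 0;0 0 0 0;0 0 0 0;0 0 0 0;0 0 0 0;0 0 0 0;0 0 0 0;0 0 0 0;0 0 0 0;0 0 0 0", "jaw": -1}}

```text
clock: 41.2
tool_pos: [0.4779, 0.3719, 0.2864]
eef_rot: [0.992, 0.13, 0.0, 0.0]
contact_force: [-0.6, 0.1, 0.3]
opening: 0.818
finger_force: 0.0
```

{"op": "send_rows", "data": {"rows": "0 0 0 -0.019;0 0 0 -0.038;0 0 0 -0.057;0 0 0 -0.076;0 0 0 -0.095;0 0 0 -0.114;0 0 0 -0.133;0 0 0 -0.152;0 0 0 -0.171;0 0 0 -0.19"}}

```text
clock: 42.03
tool_pos: [0.478, 0.3718, 0.2864]
eef_rot: [0.745, 0.667, 0.0, 0.0]
contact_force: [-0.2, -0.9, 0.2]
opening: 1.005
finger_force: 0.0
```

{"op": "send_rows", "data": {"rows": "0 0 0 -0.019;0 0 0 -0.038;0 0 0 -0.057;0 0 0 -0.076;0 0 0 -0.095;0 0 0 -0.114;0 0 0 -0.133;0 0 0 -0.152;0 0 0 -0.171;0 0 0 -0.19"}}

```text
clock: 42.87
tool_pos: [0.4781, 0.3717, 0.2864]
eef_rot: [0.242, 0.97, -0.0, 0.0]
contact_force: [-0.0, -0.2, 0.4]
opening: 0.997
finger_force: 0.0
```

{"op": "send_rows", "data": {"rows": "0 0 0 -0.019;0 0 0 -0.038;0 0 0 -0.057;0 0 0 -0.076;0 0 0 -0.095;0 0 0 -0.114;0 0 0 -0.12;0 0 0 -0.12;0 0 0 -0.12;0 0 0 -0.12"}}

```text
clock: 43.7
tool_pos: [0.478, 0.3719, 0.2864]
eef_rot: [-0.129, 0.992, -0.0, 0.0]
contact_force: [-0.3, 0.8, -0.6]
opening: 1.001
finger_force: 0.0
```

```bash
python3 go.py .4775 .3715 .286 195
```

```text
t 43.7 pos [0.478  0.3719 0.2864] yaw -165.17 q7 0.49 q [-0.22  0.77 -1.    1.55  0.68  1.2   0.49] open 1.001 F [-0.3  0.8 -0.6] M [ 0.02 -0.14  0.02]
row [ 0.0019 -0.0007  0.0013] -0.0005 | rows need 0.0 0.0
```

{"op": "send_rows", "data": {"rows": "0 0 0 0;0 0 0 0;0 0 0 0;0 0 0 0;0 0 0 0;0 0 0 0;0 0 0 0;0 0 0 0;0 0 0 0;0 0 0 0", "jaw": 1}}

```text
clock: 44.53
tool_pos: [0.4779, 0.3719, 0.2864]
eef_rot: [-0.13, 0.992, -0.0, 0.0]
contact_force: [0.7, 0.6, 0.1]
opening: 0.272
finger_force: 0.0
```

{"op": "send_rows", "data": {"rows": "0 0 0 0;0 0 0 0;0 0 0 0;0 0 0 0;0 0 0 0;0 0 0 0;0 0 0 0"}}

```text
clock: 45.12
tool_pos: [0.4779, 0.372, 0.2864]
eef_rot: [-0.13, 0.992, -0.0, 0.0]
contact_force: [-0.2, -0.1, 0.2]
opening: 0.089
finger_force: 35.0
```

{"op": "send_rows", "data": {"rows": "0 0 0 0.008;0 0 0 0.016;0 0 0 0.024;0 0 0 0.032;0 0 0 0.04;0 0 0 0.04"}}

```text
clock: 45.62
tool_pos: [0.4779, 0.3718, 0.2864]
eef_rot: [-0.005, 1.0, -0.0, 0.0]
contact_force: [-0.2, -0.1, -0.1]
opening: 0.095
finger_force: 35.0
```

```bash
python3 go.py
```

```text
t 45.62 pos [0.4779 0.3718 0.2864] yaw -179.48 q7 0.27 q [-0.25  0.75 -0.94  1.55  0.64  1.18  0.27] open 0.095 F [-0.2 -0.1 -0.1] M [-0.01 -0.28  0.47]
```

Moment jumped to 0.47 N m and the pads are being wedged open, so this is probably the stop. A small further push should confirm it.

{"op": "send_rows", "data": {"rows": "0 0 0 0.002;0 0 0 0.004;0 0 0 0.006;0 0 0 0.006;0 0 0 0.006"}}

```text
clock: 46.03
tool_pos: [0.4779, 0.3718, 0.2864]
eef_rot: [0.014, 1.0, -0.0, 0.0]
contact_force: [0.5, -1.4, 0.2]
opening: 0.095
finger_force: 36.5
```

```bash
python3 go.py
```

```text
t 46.03 pos [0.4779 0.3718 0.2864] yaw 178.37 q7 0.24 q [-0.25  0.74 -0.93  1.55  0.63  1.17  0.24] open 0.095 F [ 0.5 -1.4  0.2] M [-0.09 -0.27  0.64]
```

The moment rose to 0.64 N m with no further give from the key, so it is at the stop. Release, rise and check everything.

{"op": "send_rows", "data": {"rows": "0 0 0 0;0 0 0 0;0 0 0 0;0 0 0 0;0 0 0 0;0 0 0 0;0 0 0 0;0 0 0 0;0 0 0 0;0 0 0 0", "jaw": -1}}

```text
clock: 46.87
tool_pos: [0.4779, 0.3719, 0.2864]
eef_rot: [0.014, 1.0, -0.0, -0.0]
contact_force: [0.4, 0.1, -0.2]
opening: 0.832
finger_force: 0.0
```

{"op": "send_rows", "data": {"rows": "0 0 -0.1 0;0 0 -0.2 0;0 0 -0.3 0;0.05 0.1 -0.3 0;0.1 0.2 -0.3 0;0.1 0.3 -0.3 0;0.1 0.4 -0.3 0;0.1 0.4 -0.3 0;0.1 0.4 -0.3 0;0.1 0.4 -0.3 0"}}

```text
clock: 47.7
tool_pos: [0.4516, 0.4921, 0.3761]
eef_rot: [0.015, 1.0, -0.001, 0.0]
contact_force: [0.0, -0.7, 0.1]
opening: 0.999
finger_force: 0.0
```

```bash
python3 look.py; python3 go.py
python3 - <<'E'
from meas import *
for n in('top','side'):
    z=np.load(f'/tmp/{n}.npz');p=z['p'];W=world(n,z['d'],eyes.calibration(n));Z=W[...,2]
    m=(Z>.305)&(Z<.325)&(abs(W[...,0]-.476)<.04)&(abs(W[...,1]-.37)<.04);P=W[m][:,:2]
    if len(P)>20: print(n,len(P),P.mean(0).round(4),np.degrees(np.arctan2(*np.linalg.eigh(np.cov(P.T))[1][::-1,1]))%180)
    save(p,'g_'+n)
E
```

```text
top
white [271 164  24  13 245] (array([648.6, 100.8]), array([32.5, 63.9]), 86.6) z 0.1515 ctr [0.6475 0.1005 0.1511]
white [302 166  23  12 237] (array([641.1,  16.3]), array([31.2, 61.3]), 88.4) z 0.1506 ctr [0.6413 0.0152 0.1507]
white [332 167  23  12 240] (array([635.9, -66.7]), array([31.7, 61. ]), 89.0) z 0.1508 ctr [ 0.6361 -0.0671  0.1507]
side
white [285 179  16  19 189] (array([639.6, -65.2]), array([33.6, 66.2]), 89.0) z 0.1509 ctr [ 0.6386 -0.0606  0.1505]
white [275 200  17  20 143] (array([650. ,  15.7]), array([28.2, 68. ]), 80.4) z 0.1506 ctr [0.6488 0.0194 0.1504]
white [265 223  14  22 142] (array([657.6, 102.5]), array([24.5, 66.7]), 91.4) z 0.1507 ctr [0.6569 0.1073 0.1506]
t 47.8 pos [0.4522 0.4914 0.3765] yaw 178.26 q7 0.21 q [-0.49  0.75 -0.92  1.19  0.58  1.45  0.21] open 1.004 F [0.1 0.3 0.2] M [ 0.03 -0.22  0.03]
top 110 [0.4745 0.3708] 4.999814344050662
```

View pics/g_side.png

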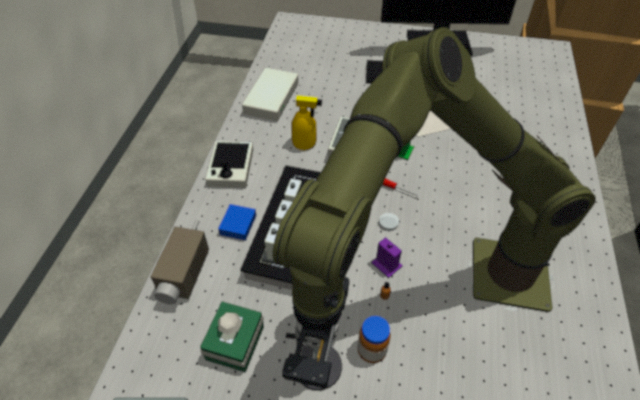

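The final views show the three loggers steady in outlines 1–3, the blade resting at 5° where the moment reached the stop, and the gripper clear of everything. The bystander items look untouched.

```bash
python3 -c "
from plant import finish_job
print(finish_job())"
```

```text
the job is handed in; nothing more can be done
None
```

The job is handed in: the dial reads 60 (pointer measured within about 0.5° of it), the three loggers present stand in outlines 1–3 from the psychrometer's end, and the key was wound last, up to its stop as felt at the wrist.

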